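Tip used vials through the spring flap of a bench waste bin

TASK

Pick up the steel scoop by its grey handle and empty its three used vials into the white waste bin: press the spring flap open with the scoop's lip and pour them through while the lip holds it open. Then set the scoop back down upright on the bench and leave the flap shut. Do not touch the vials or the bin with the gripper, and leave the other things where they are.

Things in the scene. Friction and masses are not known exactly. Their poses are not given: they have to be found in the camera images.
- bin: fixed white bin, 130 by 130 mm, 5 mm walls; origin under its centre, z up. Front (-x) and side (y) walls 170 mm high form a hood; the back wall (+x) is only 138 mm high and carries the flap's hinge. Inside (120 by 120 mm, floor 6 mm thick) it is empty, closed only by the flap. Yaw varies
- flap (a joint): spring flap, an dark steel plate 114 mm from hinge to free edge, 115 mm wide, that closes the bin's mouth level. 0 = shut; grows as the free edge swings down, to 1.1 rad. A spring shuts it: about 1 N at 70 mm from the hinge starts it, 2 N holds 0.7 rad; the vials' weight cannot open it. Vials pass the free edge from about 0.5 rad; at 0.75 rad the gap is 30 mm
- flap_hinge (a point): middle of the flap's hinge line, on top of the bin's low back wall: (60, 0, 140) mm in the bin's frame, level with the shut flap's upper face; fixed to the bin. There is room for the scoop on this side
- flap_edge (a point): middle of the flap's free edge, upper face, 116 mm from the hinge towards the bin's -x when shut; swings down with the flap
- scoop: open steel scoop, 120 to 210 g; origin under the centre of its flat floor (80 by 62 mm, 3 mm thick), z up, x from lip to handle. Side walls 28 mm, rear wall (x = 39 mm) 44 mm high; inside 56 mm wide. At -x the floor rises 10 degrees over 35 mm to the open lip, 62 mm wide, keeping the vials in while level. They roll out once tipped clearly more than 10 degrees; 50 degrees empties it
- scoop_lip (a point): middle of the scoop's lip edge, at (-75, 0, 7.5) mm in the scoop's frame; moves with the scoop
- scoop_grip (a point): place to grip on the scoop's grey handle, at (70, 0, 36) mm in the scoop's frame. The handle is a straight level bar along x from x = 40 to 125 mm, 18 mm wide (y) and 16 mm tall, its middle 36 mm above the scoop's underside: pinch it across y from above
- vial0: capped, empty amber glass vial with a white cap, 16 mm diameter, 40 mm long, 12 g; origin at the middle of the vial, on its axis (8 mm above what it lies on). It starts lying across the scoop's tray and rolls freely
- vial1: capped, empty amber glass vial with a white cap, 16 mm diameter, 40 mm long, 12 g; origin at the middle of the vial, on its axis (8 mm above what it lies on). It starts lying across the scoop's tray and rolls freely
- vial2: capped, empty amber glass vial with a white cap, 16 mm diameter, 40 mm long, 12 g; origin at the middle of the vial, on its axis (8 mm above what it lies on). It starts lying across the scoop's tray and rolls freely
- reagent: bystander: brown glass bottle, 60 mm diameter, 120 mm tall; origin under its centre
- dish: bystander: shallow glass dish, 90 mm diameter, 16 mm high; origin under its centre
- slidebox: bystander: closed wooden slide box 85 by 100 by 35 mm; origin under its centre
There are look-alikes about, which are no part of the job. There is more than one size of the scoop; the one meant has the size given above.

How it is judged (in metres and radians):
On the way, in this order (a step that is already met when the one before it is completed fails the run):
1. the scoop presses the flap open (more than 0.3 rad) before the vials are through (value of joint flap above 0.3 rad and contact force between scoop and bin above 0.3 N), for 0.1 s.
2. all three vials are down inside the bin (z of vial0 in the frame of bin between 0 and 0.1 m and x of vial0 in the frame of bin between -0.06 and 0.06 m and y of vial0 in the frame of bin between -0.06 and 0.06 m and z of vial1 in the frame of bin between 0 and 0.1 m and x of vial1 in the frame of bin between -0.06 and 0.06 m and y of vial1 in the frame of bin between -0.06 and 0.06 m and z of vial2 in the frame of bin between 0 and 0.1 m and x of vial2 in the frame of bin between -0.06 and 0.06 m and y of vial2 in the frame of bin between -0.06 and 0.06 m), for 0.2 s.
At the end, for the whole second after the job is handed in: all three vials lie inside the bin (each middle within its walls and less than 100 mm above the bench), the flap is shut (below 0.08 rad), and the scoop stands on the bench (underside below 10 mm, tilted less than 0.1 rad) at rest (all of step 2 and value of joint flap below 0.08 rad and angle between scoop's own z axis and vertical below 0.1 rad and height (world z) of scoop below 0.01 m and linear speed of scoop below 0.03 m/s); the robot touches nothing.
It fails at once if the gripper touches a vial (over 0.5 N) (contact force between the fingers and vial0 above 0.5 N or contact force between the fingers and vial1 above 0.5 N or contact force between the fingers and vial2 above 0.5 N).
It fails at once if the gripper's fingers or the arm push the bin or its flap (over 1 N) (contact force between any of the fingers, the arm and bin above 1 N).
It fails at once if the brown bottle is moved more than 30 mm (distance of reagent from where it was at the start of the episode above 0.03 m).
It fails at once if the glass dish is moved more than 30 mm (distance of dish from where it was at the start of the episode above 0.03 m).
It fails at once if the wooden slide box is moved more than 30 mm (distance of slidebox from where it was at the start of the episode above 0.03 m).
It also fails if it takes over 64 s, if anything falls off the work surface, if the arm or the gripper's body presses on something with over 40 N, if the wrist force passes 120 N, or if a joint passes its speed limit or range.

ROBOT

A 6-joint arm with a two-finger parallel gripper is mounted at the origin on the work surface. World frame = base frame: x ahead of the robot, y to its left, z up, the work surface at z = 0. Lengths are in mm, angles in degrees, forces in N, time in s.
With the tool pointing down it reaches from about 300 to 850 mm from the base axis. Payload 4.2 kg.
Tool frame: the origin (TCP) lies at the very end of the fingers, on their centre line; the grasp point (between the pads) lies 19 mm behind it; z points along the fingers, y is the line along which they close (so a half turn about z gives the same grasp; the last joint's range is limited). The gripper opens to 91 mm and grips with 3 to 60 N. Pads are 32 mm wide; open, the fingers measure 118 mm over their backs; the gripper's body (76 mm by 178 mm) begins 60 mm behind the grasp point.
Start: joints at [-69.099, 18.312, 89.639, -0, 72.044, -1.146], TCP at [215.844, -532.968, 213.976] pointing down, gripper open.
Joint ranges: [-177.97, 177.97], [-48.28, 115.42], [12.27, 149.76], [-77.06, 257.06], [2.81, 150.46], [-146.56, 146.56]. Speed limits (degrees/s): [147.25, 147.25, 180, 180, 180, 180].

INTERFACE

Orientations are given as [roll, pitch, yaw] about the fixed x, y, z axes, in that order (R = Rz(yaw) Ry(pitch) Rx(roll)).
In Python, from workcell import env, eyes gives the robot as it stands.
- The arm moves only by the tool send_rows, never from a script. Its argument "targets" is text: rows parted by semicolons, each of 7 numbers parted by spaces: the shift along the tool's x, y, z in m, then the turn, a rotation vector about the tool's x, y, z in degrees, then the opening in per cent of the stroke, from 0 (shut) to 100 (fully open). A call has 1 to 12 rows; each row is the pose to reach, as a shift and turn from the pose commanded when the call began, along the tool's axes at that moment; what a row does not reach only later rows make up. A row lasts 1/12 s, in which the tool goes at most 41.7 mm and 7.16 degrees, less where a joint would pass 70% of its speed; a pose out of reach is approached as far as the arm can. A call with a gripper value outside its range is refused whole. The fingers move at their own pace and stop on an object; "grip_force" is the grip in N (left out, the last holds). Time passes only in rows, so rows that repeat a pose let the fingers close. It gives the time, the measured TCP pose, the force, the opening and the grip force at its end, in the units of the state.
- env.state(): the state, without advancing time (a new reading comes with each control period).
- eyes.grab_frame(name): name is "scene" or "top" or "wrist"; returns a dict with "image" (384x512x3 uint8, blue, green, red), "fovy" (degrees; the focal length in pixels is half the picture's height over the tangent of half this angle, whatever the lens; pixels are square), "cx", "cy" (the principal point, pixels), "eye" and "attitude" of the camera in the world. Camera axes: x right, y up, looking along -z (the intrinsics and any distortion apply to the point x, -y, -z); pixel columns grow to the right and rows downward; lengths in mm; the calibration is good to about 2 mm. A picture is of the moment at which its call begins. There is no depth.
- env.job_done(): hands the job in; it is judged then, once.
The state is a dict: "time_s": time; "qpos": joint angles; "qvel": joint speeds; "effort": joint torques, N m; "ee_pos": TCP position; "ee_rot": TCP orientation; "force": force on the tool from outside, world axes, zero at the start; "torque": the same for the moment, N m; "gripper_width": finger opening in mm; "gripper_force": force on a finger pad.
Only numpy, scipy, OpenCV 4.12 (cv2) and the standard library are available. Lean on these libraries where they do the work, as an engineer would, in place of code of your own. Each camera call takes 0.05 s, during which the arm holds its last target. There are 200 camera calls.

## Working session

There is one attempt and no reset: what is moved stays moved. The work goes in short steps, Python scripts to look and compute and a tool call to move; the robot and the scene stay as the last step left them, time stands still between calls to the robot, and variables do not carry over. Pictures are saved under pics/ and viewed, at most 13 in all, crops included, and the job is handed in when it is done.

Besides the shell and the picture viewer there is one more tool, called after "Request:" by a JSON object that holds its "api" and its "payload", one argument or row to a line. send_rows: Moves the arm, as the interface text tells. Its arguments: {"type":"object","properties":{"targets":{"type":"string"},"grip_force":{"type":"number"}},"required":["targets"]}

```bash
mkdir -p pics
cat > h.py <<'E'
import numpy as np, cv2, json
from workcell import env, eyes
def grab(n,f):
    d=eyes.grab_frame(n); cv2.imwrite(f'pics/{f}.png',d['image'])
    m={k:(np.array(v).tolist() if not isinstance(v,str) else v) for k,v in d.items() if k!='image'}
    json.dump(m,open(f'pics/{f}.json','w')); return d
E
python3 - <<'E'
from h import *
for n in ('scene','top'):
    d=grab(n,n+'0'); print({k:v for k,v in d.items() if k!='image'})
a=cv2.imread('pics/scene0.png');b=cv2.imread('pics/top0.png')
cv2.imwrite('pics/top0b.png',cv2.resize(b,(800,600)));cv2.imwrite('pics/scene0b.png',cv2.resize(a,(800,600)))
print(env.state())
E
```

```text
{'fovy': 46.299441314136, 'cx': 256.7613396202137, 'cy': 191.3649979904193, 'eye': array([1517.36203656,  441.77478828,  876.21337528]), 'attitude': array([ 54.03892356,  -0.53543281, 115.56010857])}
{'fovy': 44.53549745351671, 'cx': 253.45599166861234, 'cy': 190.72906241830503, 'eye': array([ 478.55685936,   25.5912219 , 1313.37080608]), 'attitude': array([  6.12624476,  -0.81235902, -89.08551799])}
{'time_s': 0.1, 'qpos': array([-6.91014992e+01,  1.83468465e+01,  8.97010161e+01, -4.07312467e-04,
        7.20440677e+01, -1.14547772e+00]), 'qvel': array([-0.025004  , -0.11001351, -0.21601495, -0.13182196, -0.05857473,
       -0.02488384]), 'effort': array([ 1.44703823e-03, -4.13333380e+01, -2.32509631e+01,  7.31100468e-02,
        4.21963236e-02, -5.08803964e-05]), 'ee_pos': array([ 215.64368462, -532.5269399 ,  213.20486253]), 'ee_rot': array([-1.79908080e+02, -1.45058489e-03,  2.20441032e+01]), 'force': array([ 0.16108882, -0.32959464, -0.27969492]), 'torque': array([-0.01684588,  0.00192221,  0.03883627]), 'gripper_force': 0.0, 'gripper_width': 91.1835229926175}
```

View pics/top0b.png

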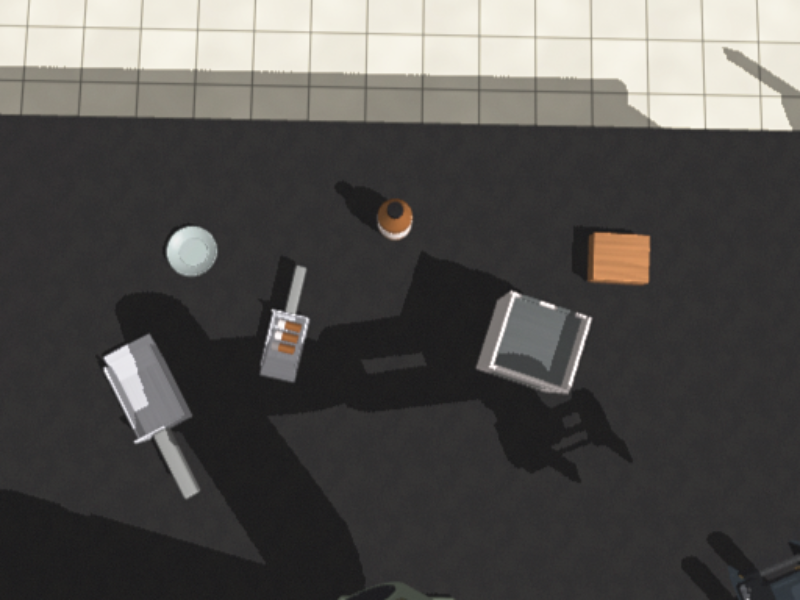

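View pics/scene0b.png

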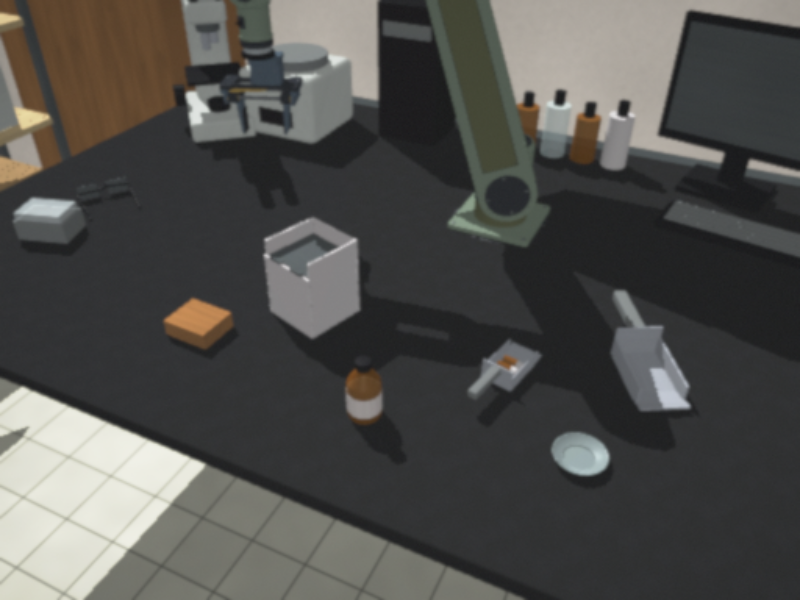

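The top picture shows two possible scoops: a small one holding three vials at (285,345) and a large empty one at (148,390). The one with vials is about 200 mm long, which fits the description. The bin is at (535,342). I'll check these in close crops.

Run:
```python
from h import *
a=cv2.imread('pics/scene0.png');b=cv2.imread('pics/top0.png')
def c(im,x,y,w,h,s): return cv2.resize(im[y:y+h,x:x+w],(w*s,h*s),interpolation=cv2.INTER_CUBIC)
# top: scoop crop 160,160 50x90 ; bin crop 300,180 90x80 ; scene bin 160,135 75x85
p=np.zeros((600,800,3),np.uint8)
for im,x,y,w,h,s,ox,oy in ((b,160,165,44,84,7,0,0),(b,300,180,84,76,5,312,0),(a,162,135,74,84,3,312,384-36),):
    q=c(im,x,y,w,h,s);p[oy:oy+q.shape[0],ox:ox+q.shape[1]]=q[:600-oy,:800-ox]
cv2.imwrite('pics/crop1.png',p)
```

```text
(no output)
```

View pics/crop1.png

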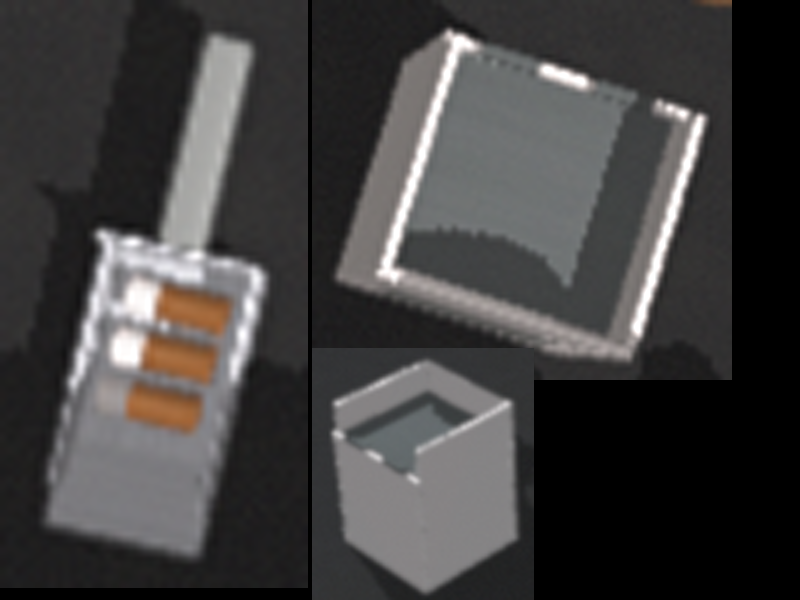

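```bash
cat >> h.py <<'E'
from scipy.optimize import least_squares
from scipy.spatial.transform import Rotation as R
def proj(m,P):
    f=192/np.tan(np.radians(m['fovy'])/2); q=R.from_euler('xyz',m['attitude'],degrees=True).inv().apply(np.atleast_2d(P)-np.array(m['eye']))
    return np.c_[m['cx']+f*q[:,0]/-q[:,2], m['cy']-f*q[:,1]/-q[:,2]]
def place(p,L):
    return R.from_euler('z',p[2]).apply(L)+[p[0],p[1],0]
def fit(m,L,px,p0):
    L=np.array(L,float);px=np.array(px,float)
    r=least_squares(lambda p:(proj(m,place(p,L))-px).ravel(),p0,x_scale=[100,100,1]); return r.x,r.fun.reshape(-1,2)
E
python3 - <<'E'
from h import *
m=json.load(open('pics/top0.json'))
b=np.array([(453,40),(388,275),(703,117),(633,352)])
bx=np.c_[300+(b[:,0]-312)/5,180+b[:,1]/5]-0.4
p,e=fit(m,[(65,62.5,170),(-62.5,62.5,170),(65,-62.5,170),(-62.5,-62.5,170)],bx,[500,-150,0])
print(p[:2],np.degrees(p[2]),e.round(1).tolist())
s=np.array([(45,522),(200,557),(207,35),(253,42),(98,235),(265,268)])
sx=np.c_[160+s[:,0]/7,165+s[:,1]/7]-0.4
L=[(-75,31,7.5),(-75,-31,7.5),(125,9,44),(125,-9,44),(39,31,44),(39,-31,44)]
p,e=fit(m,L,sx,[480,200,0])
print(p[:2],np.degrees(p[2]),e.round(1).tolist())
ms=json.load(open('pics/scene0.json'));print(proj(ms,place(p,np.array(L)))*800/512)
print('grip',place(p,np.array([[70,0,36]])))
E
```

```text
[ 535.72018848 -215.7404756 ] -16.369386280106657 [[1.1, -1.3], [-0.6, 1.4], [-0.2, -1.6], [-0.3, 1.4]]
[546.87610024 202.2725531 ] -11.730215375855828 [[0.3, 0.2], [0.0, 0.1], [0.2, -0.4], [0.1, 0.1], [0.5, -0.1], [-1.1, 0.2]]
[[540.06786737 354.82608227]
 [511.69252904 342.08332939]
 [475.23949073 393.62121497]
 [466.3677879  389.14433123]
 [511.88609235 372.21238984]
 [482.05407528 358.10373257]]
grip [[615.41420155 188.04129635  36.        ]]
```

Run:
```python
from h import *
m=json.load(open('pics/scene0.json'))
b=np.array([(418,481),(333,432),(514,402),(428,360),(425,593),(345,542),(518,540)])
bx=np.c_[162+(b[:,0]-312)/3,135+(b[:,1]-348)/3]-.3
L=[(65,65,138),(65,-65,138),(-65,65,170),(-65,-65,170),(65,65,0),(65,-65,0),(-65,65,0)]
p,e=fit(m,L,bx,[535,-215,-.28]);print(p[:2],np.degrees(p[2]),e.round(1).tolist())
b=np.array([(335,404),(415,450)]);bx=np.c_[162+(b[:,0]-312)/3,135+(b[:,1]-348)/3]-.3
for x in (65,50,35): print(x,proj(m,place(p,np.array([(x,-65,170),(x,65,170)])))-bx)
```

```text
[ 539.11421783 -214.92945394] -17.4406530940946 [[-0.3, 0.4], [0.1, 0.1], [-0.4, 0.5], [-0.1, -0.1], [0.5, 0.1], [0.6, -0.4], [-0.3, -0.5]]
65 [[-1.73853822  0.48622992]
 [-0.08096756  1.543689  ]]
50 [[ 2.21536028 -1.36443103]
 [ 3.89505933 -0.52237689]]
35 [[ 6.11776393 -3.19098932]
 [ 7.81646747 -2.56006119]]
```

```bash
cat >> h.py <<'E'
def rel(pos,rpy,p0=None,r0=None):
    s=env.state(); p0=s['ee_pos'] if p0 is None else np.array(p0); r0=s['ee_rot'] if r0 is None else r0
    A=R.from_euler('xyz',r0,degrees=True);B=R.from_euler('xyz',rpy,degrees=True)
    sh=A.inv().apply(np.array(pos)-p0)/1000; rv=(A.inv()*B).as_rotvec(degrees=True)
    return ' '.join(f'{v:.4f}' for v in sh)+' '+' '.join(f'{v:.2f}' for v in rv)
def tcp(p,scoop_z,theta,c,gx=80,a=25,gz=36):
    """p: x,y,yaw of body frame; c: scoop-origin offset (x,z) in that frame; theta: lip-down tilt deg"""
    T=R.from_euler('z',p[2])*R.from_euler('y',-theta,degrees=True)
    o=np.array([p[0],p[1],0])+R.from_euler('z',p[2]).apply([c[0],0,c[1]])
    Q=T*R.from_euler('y',a,degrees=True)*R.from_euler('x',180,degrees=True)
    t=o+T.apply([gx,0,gz])+Q.apply([0,0,19]); return t,Q.as_euler('xyz',degrees=True)
SC=[546.88,202.27,np.radians(-11.73)]; BIN=[538,-215,np.radians(-17)]
E
python3 - <<'E'
from h import *
s=env.state();print(s['ee_pos'],s['ee_rot'])
t,r=tcp(SC,0,0,(0,0));print('grasp',t,r)
print(rel([300,-350,330],[180,0,10])); print(rel(t+[0,0,150],r))
E
```

```text
[ 215.64368462 -532.5269399   213.20486253] [-1.79908080e+02 -1.45058489e-03  2.20441032e+01]
grasp [617.34726205 187.63844847  18.78015205] [180.    25.   -11.73]
0.1467 -0.1377 -0.1166 -0.09 0.01 12.04
0.6426 -0.5167 0.0453 7.28 -24.24 33.25
```

Request:
{"api": "send_rows", "payload": {
  "targets": "0.05 -0.05 -0.06 0 0 2 100; 0.10 -0.09 -0.117 0 0 5 100; 0.147 -0.138 -0.117 0 0 10 100; 0.21 -0.19 -0.117 1 -3 13 100; 0.27 -0.24 -0.117 2 -6 16 100; 0.33 -0.28 -0.117 3 -9 19 100; 0.39 -0.33 -0.117 4 -12 22 100; 0.45 -0.38 -0.117 5 -15 25 100; 0.51 -0.42 -0.10 6 -18 28 100; 0.57 -0.47 -0.05 7 -21 31 100; 0.643 -0.517 0.0 7.28 -24.24 33.25 100; 0.643 -0.517 0.045 7.28 -24.24 33.25 100"
}}

```text
time_s: 1.1
ee_pos: [439.0, -116.1, 284.7]
ee_rot: [179.9, 25.1, -11.8]
force: [0.6, -0.6, 0.1]
gripper_width: 91.5
gripper_force: 0.0
```

Request:
{"api": "send_rows", "payload": {
  "targets": "0 0 0 0 0 0 100; 0 0 0 0 0 0 100"
}}

```text
time_s: 1.27
ee_pos: [437.3, -116.7, 284.8]
ee_rot: [179.9, 25.1, -11.5]
force: [-0.4, -0.9, 1.4]
gripper_width: 91.3
gripper_force: 0.0
```

Run:
```python
from h import *
s=env.state();print(s['time_s'],s['ee_pos'],s['ee_rot'],s['qpos'],s['force'])
t,r=tcp(SC,0,0,(0,0))
print(rel(t+[0,0,120],r))
```

```text
1.2667 [ 437.25314813 -116.70986484  284.80086695] [179.91057561  25.13331168 -11.53825162] [-15.18613588  18.94686787  83.05386241  -1.68138638 103.07733403
  86.31599788] [-0.37303667 -0.92926146  1.37584747]
0.1667 -0.3343 0.0826 0.17 0.13 0.17
```

Request:
{"api": "send_rows", "payload": {
  "targets": "0.02 -0.03 0.0 0 0 0 100; 0.04 -0.07 0.0 0 0 0 100; 0.06 -0.11 0 0 0 0 100; 0.08 -0.15 0 0 0 0 100; 0.10 -0.19 0 0 0 0 100; 0.12 -0.23 0.02 0 0 0 100; 0.14 -0.27 0.04 0 0 0 100; 0.155 -0.31 0.06 0 0 0 100; 0.1665 -0.334 0.083 0 0 0 100; 0.1665 -0.334 0.083 0 0 0 100; 0.1665 -0.334 0.083 0 0 0 100; 0.1665 -0.334 0.083 0 0 0 100"
}}

```text
time_s: 2.27
ee_pos: [617.9, 184.0, 139.6]
ee_rot: [179.8, 25.0, -11.8]
force: [0.2, -0.6, -0.6]
gripper_width: 91.6
gripper_force: 0.0
```

Run:
```python
from h import *
s=env.state();print(s['time_s'],s['ee_pos'],s['ee_rot'],s['qpos'])
t,r=tcp(SC,0,0,(0,0))
print(rel(t,r))
d=grab('wrist','w1');m=json.load(open('pics/w1.json'));print(m['eye'],m['attitude'])
cv2.imwrite('pics/w1b.png',cv2.resize(d['image'],(800,600)))
L=[(-75,31,7.5),(-75,-31,7.5),(125,9,44),(125,-9,44),(39,31,44),(39,-31,44),(40,9,44),(40,-9,44)]
print((proj(m,place(SC,np.array(L)))*800/512).round().tolist())
```

```text
2.2667 [617.93215504 184.01677701 139.64295515] [179.78560873  25.04927833 -11.79861824] [ 10.80118761  40.27005566  67.03728041   9.21494727  96.02968436
 111.62565963]
0.0500 -0.0038 0.1100 0.19 0.05 -0.06
[763.2497531971978, 154.5765523743361, 259.4117049415847] [-42.11308690115501, -0.22172925631776308, -101.62306208244358]
[[356.0, 367.0], [431.0, 367.0], [372.0, 153.0], [410.0, 153.0], [341.0, 290.0], [444.0, 290.0], [377.0, 289.0], [407.0, 289.0]]
```

View pics/w1b.png

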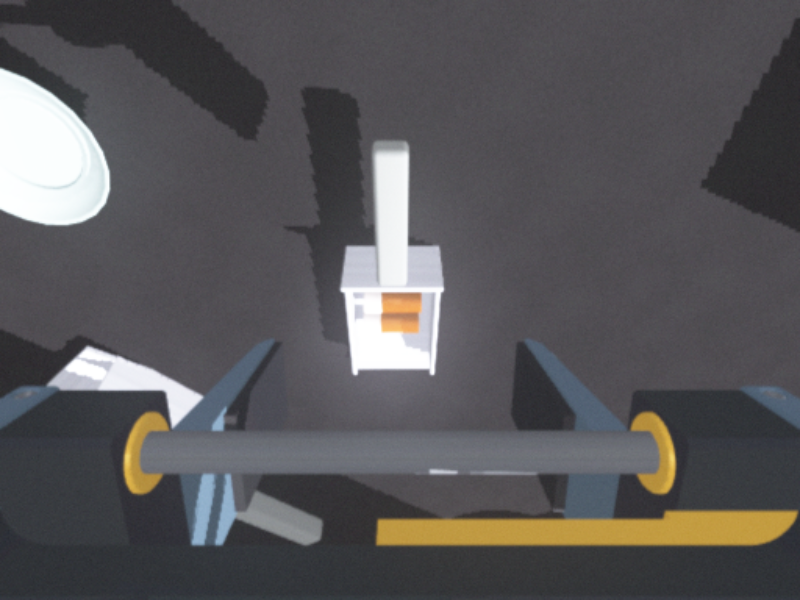

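The wrist view confirms the small scoop with the vials: handle at (391,150)–(391,285), rear wall corners (342,290) and (443,290). My pose fits to about 2 mm, so I'll descend.

Request:
{"api": "send_rows", "payload": {
  "targets": "0.012 -0.001 0.025 0 0 0 100; 0.025 -0.003 0.055 0 0 0 100; 0.035 -0.004 0.08 0 0 0 100; 0.044 -0.004 0.098 0 0 0 100; 0.05 -0.004 0.110 0 0 0 100; 0.05 -0.004 0.110 0 0 0 100; 0.05 -0.004 0.110 0 0 0 100; 0.05 -0.004 0.110 0 0 0 100"
}}

```text
time_s: 2.98
ee_pos: [619.4, 188.6, 21.6]
ee_rot: [-180.0, 24.8, -11.8]
force: [0.2, -0.1, -0.2]
gripper_width: 91.0
gripper_force: 0.0
```

Request:
{"api": "send_rows", "payload": {
  "targets": "0 0 0 0 0 0 60; 0 0 0 0 0 0 30; 0 0 0 0 0 0 15; 0 0 0 0 0 0 10; 0 0 0 0 0 0 5; 0 0 0 0 0 0 0; 0 0 0 0 0 0 0; 0 0 0 0 0 0 0; 0 0 0 0 0 0 0; 0 0 0 0 0 0 0",
  "grip_force": 45
}}

```text
time_s: 3.82
ee_pos: [618.0, 189.2, 19.3]
ee_rot: [179.9, 25.0, -11.8]
force: [0.0, -0.4, -0.6]
gripper_width: 27.4
gripper_force: 0.0
```

Run:
```python
from h import *
s=env.state();print(s['time_s'],s['ee_pos'],s['ee_rot'],s['qpos'],s['gripper_width'],s['gripper_force'],s['force'])
t,r=tcp(SC,0,0,(0,0));print('want',t,r)
print(rel(s['ee_pos']+[0,0,120],s['ee_rot']))
```

```text
3.8167 [618.02206247 189.15686954  19.26060662] [179.91065638  24.95402344 -11.76570981] [ 11.14376969  45.80798349  74.01339032   9.43035781  83.50053217
 109.88242415] 27.35347736473934 0.0 [ 0.04022792 -0.35784665 -0.57064197]
want [617.34726205 187.63844847  18.78015205] [180.    25.   -11.73]
-0.0506 0.0002 -0.1088 0.00 0.00 0.00
```

Request:
{"api": "send_rows", "payload": {
  "targets": "0 0 0 0 0 0 0; 0 0 0 0 0 0 0; 0 0 0 0 0 0 0; 0 0 0 0 0 0 0; 0 0 0 0 0 0 0; 0 0 0 0 0 0 0"
}}

```text
time_s: 4.32
ee_pos: [618.0, 189.1, 19.3]
ee_rot: [179.9, 24.9, -11.8]
force: [0.3, 0.9, -0.1]
gripper_width: 17.6
gripper_force: 45.0
```

Request:
{"api": "send_rows", "payload": {
  "targets": "-0.003 0 -0.006 0 0 0 0; -0.008 0 -0.018 0 0 0 0; -0.014 0 -0.030 0 0 0 0; -0.022 0 -0.046 0 0 0 0; -0.03 0 -0.065 0 0 0 0; -0.038 0 -0.082 0 0 0 0; -0.046 0 -0.098 0 0 0 0; -0.052 0 -0.112 0 0 0 0; -0.057 0 -0.123 0 0 0 0; -0.06 0 -0.129 0 0 0 0; -0.06 0 -0.129 0 0 0 0; -0.06 0 -0.129 0 0 0 0"
}}

```text
time_s: 5.32
ee_pos: [618.1, 189.3, 161.7]
ee_rot: [179.9, 24.9, -11.8]
force: [-0.1, 0.1, -2.6]
gripper_width: 17.9
gripper_force: 45.0
```

Run:
```python
from h import *
s=env.state();print(s['time_s'],s['ee_pos'],s['ee_rot'],s['qpos'],s['gripper_width'],s['gripper_force'],s['force'])
d=grab('wrist','w2');e=grab('scene','s2')
cv2.imwrite('pics/w2b.png',np.hstack([cv2.resize(d['image'],(400,300)),cv2.resize(e['image'][150:300,230:430],(400,300))]))
```

```text
5.3167 [618.08394717 189.29233867 161.68277896] [179.91210927  24.91990097 -11.7643757 ] [ 11.15760027  39.53211231  65.23294528   9.46379365  98.32070118
 112.35840068] 17.94323307740601 44.989569783210754 [-0.14323946  0.13959362 -2.56080533]
```

View pics/w2b.png

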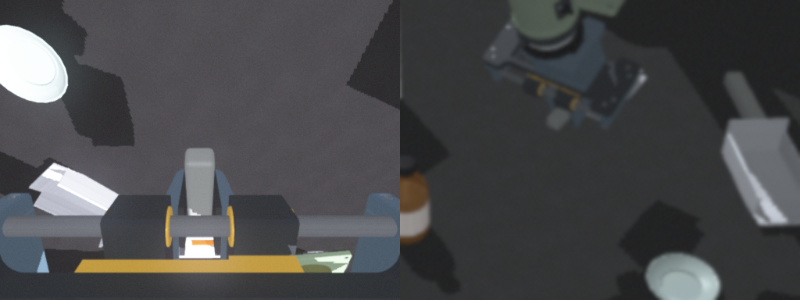

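```bash
cat >> h.py <<'E'
def lip(theta,lx,lz,**k):
    t=np.radians(theta);c,s=np.cos(t),np.sin(t)
    return tcp(BIN,0,theta,(lx-(-75*c-7.5*s),lz-(-75*s+7.5*c)),gx=80.5,gz=36.5,**k)
E
python3 - <<'E'
from h import *
m=json.load(open('pics/w2.json'))
p=[SC[0]+.3,SC[1]+1.3,SC[2]]
print(proj(m,place(p,np.array([(125,9,44),(125,-9,44),(125,9,28)]))+[0,0,142.4])*400/512)
t,r=lip(0,-20,230);print(t,r,rel(t,r))
t,r=lip(8,-20,146);print(t,r)
t,r=lip(58,4.3,82.6);print(t,r)
mt=json.load(open('pics/top0.json'));b=np.array([395,215])*.64
print('bottle',least_squares(lambda q:(proj(mt,[[q[0],q[1],110]])-b).ravel(),[650,0]).x)
E
```

```text
[[184.76491324 164.66760662]
 [216.04309876 164.65875109]
 [185.90962533 146.58147836]]
[ 659.90040921 -252.26869518  241.78015205] [180.  25. -17.] 0.0848 0.4239 -0.1282 2.35 0.04 4.72
[ 656.96010617 -251.36975433  178.18940083] [180.  17. -17.]
[ 607.29115776 -236.18443288  213.90439682] [180. -33. -17.]
bottle [747.56869784  14.53466776]
```

Request:
{"api": "send_rows", "payload": {
  "targets": "0.01 0.005 -0.02 0 0 0 0; 0.02 0.015 -0.045 0 0 0 0; 0.03 0.03 -0.07 0 0 0 0; 0.038 0.05 -0.09 0.2 0 0.4 0; 0.045 0.072 -0.105 0.4 0 0.8 0; 0.052 0.096 -0.115 0.6 0 1.2 0; 0.055 0.12 -0.12 0.8 0 1.5 0; 0.058 0.145 -0.121 0.9 0 1.8 0; 0.061 0.17 -0.122 1 0 2 0; 0.064 0.195 -0.122 1.1 0 2.2 0; 0.066 0.22 -0.123 1.2 0 2.5 0; 0.069 0.245 -0.124 1.3 0 2.7 0"
}}

```text
time_s: 6.42
ee_pos: [680.3, -74.8, 243.9]
ee_rot: [180.0, 25.1, -14.8]
force: [-0.0, -0.3, -2.8]
gripper_width: 18.5
gripper_force: 45.0
```

Request:
{"api": "send_rows", "payload": {
  "targets": "0.002 0.025 -0.001 0.1 0 0.3 0; 0.004 0.05 -0.001 0.2 0 0.6 0; 0.007 0.075 -0.002 0.4 0 0.9 0; 0.009 0.1 -0.002 0.6 0 1.2 0; 0.012 0.125 -0.003 0.8 0 1.5 0; 0.014 0.145 -0.004 0.9 0 1.8 0; 0.015 0.162 -0.004 1 0 1.9 0; 0.016 0.173 -0.004 1.05 0 2 0; 0.016 0.179 -0.004 1.05 0 2 0; 0.016 0.179 -0.004 1.05 0 2 0; 0.016 0.179 -0.004 1.05 0 2 0"
}}

```text
time_s: 7.33
ee_pos: [651.2, -250.3, 242.2]
ee_rot: [-179.9, 25.0, -16.9]
force: [-0.6, 0.5, -1.5]
gripper_width: 17.7
gripper_force: 45.0
```

Run:
```python
from h import *
s=env.state();print(s['time_s'],s['ee_pos'],s['ee_rot'],s['qpos'],s['gripper_width'],s['force'])
t,r=lip(8,-20,175);print(t,rel(t,r))
t,r=lip(8,-20,146);print(t,rel(t,r))
d=grab('top','t3');e=grab('scene','s3')
c=cv2.resize(d['image'][150:270,290:410],(400,400));f=cv2.resize(e['image'][60:220,120:280],(400,400))
cv2.imwrite('pics/p3.png',np.hstack([c,f]))
```

```text
7.3333 [ 651.15124056 -250.25160947  242.23770441] [-179.86797156   24.95817203  -16.88795557] [-21.16347792  45.37916055  42.4565404   -1.87642367 117.05792357
  85.26892268] 17.72328080722102 [-0.55163178  0.53644279 -1.54109816]
[ 656.96010617 -251.36975433  207.18940083] 0.0201 -0.0006 0.0293 -0.09 7.96 0.10
[ 656.96010617 -251.36975433  178.18940083] 0.0324 -0.0005 0.0556 -0.09 7.96 0.10
```

View pics/p3.png

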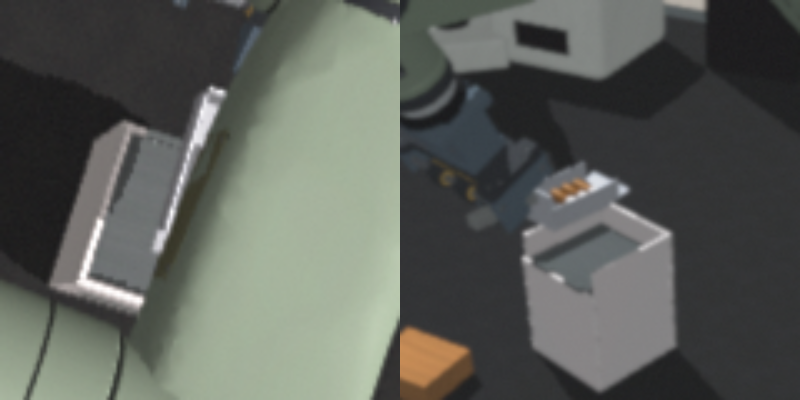

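Run:
```python
from h import *
m=json.load(open('pics/t3.json'));ms=json.load(open('pics/s3.json'));s=env.state()
A=R.from_euler('xyz',s['ee_rot'],degrees=True)*(R.from_euler('y',25,degrees=True)*R.from_euler('x',180,degrees=True)).inv()
g=s['ee_pos']-A.apply(np.array([80.5,0,36.5])+np.array([-19*np.sin(np.radians(25)),0,-19*np.cos(np.radians(25))]))
W=g+A.apply([(39,31,44),(-40,31,28),(-75,31,7.5),(-75,-31,7.5)]);print('top',(proj(m,W)-[290,150])*400/120);print('scene',(proj(ms,W)-[120,60])*2.5+[400,0])
print('scoop in bin',R.from_euler('z',-BIN[2]).apply(g-[BIN[0],BIN[1],0]))
B=place(BIN,np.array([(65,62.5,170),(-62.5,62.5,170),(-65,65,170),(-65,-65,170)]))
print((proj(m,B)-[290,150])*400/120,(proj(ms,B)-[120,60])*2.5+[400,0])
```

```text
top [[207.95939406  86.89510813]
 [169.84135604 199.25500582]
 [149.44137469 249.16775533]
 [234.94898762 276.64788501]]
scene [[550.41801039 196.5702678 ]
 [605.12779028 184.29874061]
 [628.43091887 189.30884765]
 [593.40365485 172.22373541]]
scoop in bin [ 4.60867129e+01 -1.49001936e-01  2.23099437e+02]
[[129.80399478 117.37970741]
 [ 79.04810456 282.36764128]
 [ 74.77255088 284.5825437 ]
 [245.09527963 339.78087054]] [[589.51708848 274.28336407]
 [669.16530758 232.39737853]
 [672.08443257 232.35650086]
 [600.49271671 196.06249053]]
```

Request:
{"api": "send_rows", "payload": {
  "targets": "0.006 0 0.01 0 2 0 0; 0.013 0 0.022 0 4 0 0; 0.02 0 0.033 0 6 0 0; 0.026 0 0.044 0 7.5 0 0; 0.03 0 0.052 0 8 0 0; 0.0325 -0.0005 0.0555 0 8 0 0; 0.0325 -0.0005 0.0555 0 8 0 0; 0.0325 -0.0005 0.0555 0 8 0 0"
}}

```text
time_s: 8.1
ee_pos: [657.3, -251.6, 178.5]
ee_rot: [-179.9, 17.0, -16.9]
force: [0.0, 0.5, -1.5]
gripper_width: 17.6
gripper_force: 45.0
```

Run:
```python
from h import *
s=env.state();print(s['time_s'],s['ee_pos'],s['ee_rot'],s['qpos'],s['force'])
for k in np.linspace(0,1,11):
    f=.8*k; t,r=lip(8+50*k,60-80*np.cos(f),146-6*min(1,4*k)-80*np.sin(f)); print(rel(t,r),';')
```

```text
8.1 [ 657.26195923 -251.55028627  178.47550737] [-179.9199452    16.95641286  -16.9030045 ] [-21.30560511  41.50129405  56.6370379   -1.21724743  98.77483711
  85.60249672] [ 0.04247409  0.53796102 -1.45332137]
-0.0002 -0.0001 0.0004 -0.05 -0.04 0.09 ;
-0.0043 -0.0001 -0.0022 -0.06 4.96 0.09 ;
-0.0088 -0.0001 -0.0044 -0.06 9.96 0.09 ;
-0.0140 -0.0001 -0.0072 -0.06 14.96 0.09 ;
-0.0200 -0.0001 -0.0106 -0.07 19.96 0.08 ;
-0.0262 -0.0001 -0.0135 -0.07 24.96 0.08 ;
-0.0328 -0.0002 -0.0158 -0.07 29.96 0.08 ;
-0.0395 -0.0002 -0.0175 -0.08 34.96 0.07 ;
-0.0464 -0.0002 -0.0185 -0.08 39.96 0.07 ;
-0.0534 -0.0002 -0.0189 -0.09 44.96 0.07 ;
-0.0604 -0.0002 -0.0186 -0.09 49.96 0.06 ;
```

Request:
{"api": "send_rows", "payload": {
  "targets": "-0.0043 0 -0.0022 0 5 0 0; -0.0088 0 -0.0044 0 10 0 0; -0.014 0 -0.0072 0 15 0 0; -0.02 0 -0.0106 0 20 0 0; -0.0262 0 -0.0135 0 25 0 0; -0.0328 0 -0.0158 0 30 0 0; -0.0395 0 -0.0175 0 35 0 0; -0.0464 0 -0.0185 0 40 0 0; -0.0534 0 -0.0189 0 45 0 0; -0.0604 0 -0.0186 0 50 0 0; -0.0604 0 -0.0186 0 50 0 0; -0.0604 0 -0.0186 0 50 0 0"
}}

```text
time_s: 9.1
ee_pos: [604.1, -235.6, 212.8]
ee_rot: [-179.9, -32.7, -17.0]
force: [-1.6, 0.6, -0.6]
gripper_width: 17.6
gripper_force: 45.0
```

Request:
{"api": "send_rows", "payload": {
  "targets": "0 0 0 0 0 0 0; 0 0 0 0 0 0 0; 0 0 0 0 0 0 0; 0 0 0 0 0 0 0; 0 0 0 0 0 0 0; 0 0 0 0 0 0 0"
}}

```text
time_s: 9.6
ee_pos: [607.6, -237.2, 214.0]
ee_rot: [-179.9, -33.1, -17.0]
force: [-1.1, 1.3, 0.0]
gripper_width: 17.7
gripper_force: 45.0
```

Run:
```python
from h import *
s=env.state();print(s['time_s'],s['ee_pos'],s['ee_rot'],s['qpos'],s['force'],s['gripper_width'])
t,r=lip(58,60-80*np.cos(.8),140-80*np.sin(.8));print(t,r)
d=grab('wrist','w4');e=grab('scene','s4')
f=cv2.resize(e['image'][80:230,130:280],(400,400));c=cv2.resize(d['image'],(400,300))
cv2.imwrite('pics/p4.png',np.hstack([np.vstack([c,np.zeros((100,400,3),np.uint8)]),f]))
```

```text
9.6 [ 607.61640102 -237.20890874  214.03292372] [-179.91492749  -33.11287948  -17.02783201] [-24.46543737  11.46343656 107.68408449   8.77254764  28.25020065
  76.01804169] [-1.09384925  1.33971013  0.02223019] 17.654133015310116
[ 607.25621749 -236.17375057  213.91590955] [180. -33. -17.]
```

View pics/p4.png

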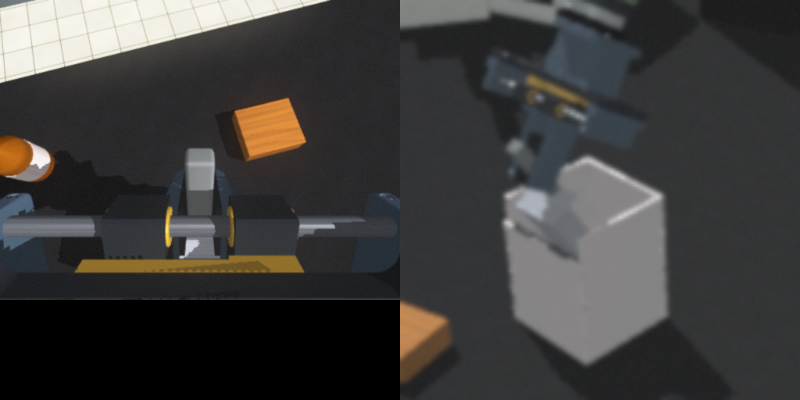

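The scene crop shows the scoop tipped into the bin mouth with no vials on its visible parts. A small wiggle will shake out any stragglers before I lift straight up.

Request:
{"api": "send_rows", "payload": {
  "targets": "-0.003 0 0.0045 0 0 0 0; -0.0055 0 0.0084 0 0 0 0; -0.0055 0 0.0084 0 0 0 0; -0.002 0 0.003 0 0 0 0; 0 0 0 0 0 0 0; -0.0055 0 0.0084 0 0 0 0; -0.0055 0 0.0084 0 0 0 0; 0 0 0 0 0 0 0; 0 0 0 0 0 0 0; 0 0 0 0 0 0 0; 0 0 0 0 0 0 0; 0 0 0 0 0 0 0"
}}

```text
time_s: 10.7
ee_pos: [607.4, -237.2, 214.3]
ee_rot: [-179.9, -33.2, -17.0]
force: [-0.6, 0.6, 0.7]
gripper_width: 17.9
gripper_force: 45.0
```

Request:
{"api": "send_rows", "payload": {
  "targets": "0.003 0 -0.005 0 0 0 0; 0.008 0 -0.012 0 0 0 0; 0.014 0 -0.022 0 0 0 0; 0.02 0 -0.032 0 0 0 0; 0.027 0 -0.042 0 0 0 0; 0.034 0 -0.053 0 0 0 0; 0.042 0 -0.065 0 0 0 0; 0.052 0 -0.08 0 0 0 0; 0.062 0 -0.096 0 0 0 0; 0.072 0 -0.111 0 0 0 0; 0.082 0 -0.126 0 0 0 0; 0.082 0 -0.126 0 0 0 0"
}}

```text
time_s: 11.7
ee_pos: [608.9, -238.1, 370.5]
ee_rot: [180.0, -33.7, -17.0]
force: [-0.2, -0.3, -0.8]
gripper_width: 17.5
gripper_force: 45.0
```

Run:
```python
from h import *
s=env.state();print(s['time_s'],s['ee_pos'],s['ee_rot'],s['qpos'],s['force'],s['gripper_width'])
p=[SC[0]+.3,SC[1]+1.3,SC[2]]
# retreat: level above back of bin, further out +x
t,r=lip(0,40,230);print('level',t,r,rel(t,r))
e=grab('scene','s5');d=grab('top','t5')
f=cv2.resize(e['image'][50:200,130:280],(400,400));c=cv2.resize(d['image'][130:280,260:410],(400,400))
cv2.imwrite('pics/p5.png',np.hstack([c,f]))
```

```text
11.7 [ 608.94882021 -238.12886235  370.50082532] [179.99775567 -33.69949814 -16.99940579] [-24.49496629   5.63366899  91.87609102   5.4879853   49.14737116
  80.15700384] [-0.17278489 -0.26272249 -0.80125466] 17.525696011479475
level [ 717.27869457 -269.81099746  241.78015205] [180.  25. -17.] 0.0225 -0.0014 0.1697 0.00 -58.70 -0.00
```

View pics/p5.png

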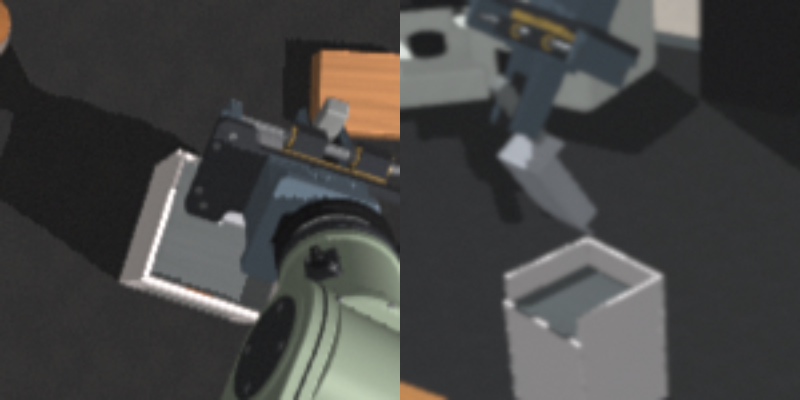

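A small orange spot shows in the top crop at (200,292), by the bin's front wall. It may be a vial on or stuck at the flap, so I'll move the arm aside and look closer.

Request:
{"api": "send_rows", "payload": {
  "targets": "0 -0.03 -0.005 0 0 0 0; 0 -0.07 -0.005 0 0 0 0; 0 -0.11 -0.005 0 0 0 0; 0 -0.15 -0.005 0 0 0 0; 0 -0.19 -0.005 0 0 0 0; 0 -0.22 -0.005 0 0 0 0; 0 -0.22 -0.005 0 0 0 0; 0 -0.22 -0.005 0 0 0 0"
}}

```text
time_s: 12.47
ee_pos: [668.1, -24.0, 365.8]
ee_rot: [180.0, -32.8, -16.8]
force: [0.2, -0.1, -1.2]
gripper_width: 17.7
gripper_force: 45.0
```

Run:
```python
from h import *
s=env.state();print(s['time_s'],s['ee_pos'],s['ee_rot'],s['force'])
e=grab('scene','s6');d=grab('top','t6')
c=cv2.resize(d['image'][180:260,300:380],(480,480),interpolation=cv2.INTER_CUBIC);f=cv2.resize(e['image'][135:185,162:232][:,:50],(320,320));g=cv2.resize(e['image'][40:160,170:330],(320,240))
cv2.imwrite('pics/p6.png',np.hstack([np.vstack([c,np.zeros((80,480,3),np.uint8)]),np.vstack([f,g])]))
```

```text
12.4667 [668.13056118 -24.00530357 365.76477825] [179.98715997 -32.82654529 -16.78200448] [ 0.21371535 -0.14556759 -1.2198779 ]
```

View pics/p6.png

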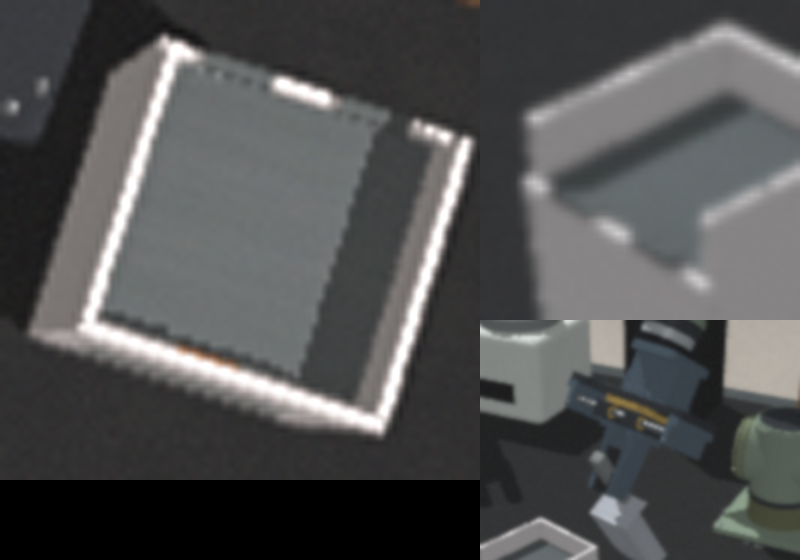

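The flap sits level with nothing on it. The thin orange strip at (210,357), about 3 mm wide, fits a vial on the floor seen through the edge gap. Next I'll level the scoop and go back over its old place.

Run:
```python
from h import *
t,r=tcp([547,203.5,SC[2]],0,0,(0,60),gx=80.5,gz=36.5);print(t,r,rel(t,r))
```

```text
[617.9568203  188.76679847  79.28015205] [180.    25.   -11.73] -0.2490 -0.1913 0.1813 0.38 -57.86 -5.48
```

Request:
{"api": "send_rows", "payload": {
  "targets": "-0.01 -0.03 0 0 -6 0 0; -0.02 -0.06 0.005 0 -12 -1 0; -0.04 -0.09 0.02 0 -18 -1.5 0; -0.06 -0.12 0.04 0 -24 -2 0; -0.085 -0.15 0.06 0 -30 -3 0; -0.11 -0.17 0.08 0.2 -36 -3.5 0; -0.135 -0.18 0.10 0.3 -42 -4 0; -0.16 -0.19 0.12 0.4 -48 -4.5 0; -0.19 -0.191 0.14 0.4 -54 -5 0; -0.22 -0.191 0.16 0.4 -57.9 -5.5 0; -0.24 -0.191 0.174 0.4 -57.9 -5.5 0; -0.249 -0.191 0.181 0.4 -57.9 -5.5 0"
}}

```text
time_s: 13.57
ee_pos: [617.5, 186.6, 75.4]
ee_rot: [179.9, 25.3, -11.9]
force: [-0.4, -1.0, -2.1]
gripper_width: 17.7
gripper_force: 45.0
```

Request:
{"api": "send_rows", "payload": {
  "targets": "0 0 0 0 0 0 0; 0 0 0 0 0 0 0; 0 0 0 0 0 0 0"
}}

```text
time_s: 13.82
ee_pos: [620.7, 188.2, 82.6]
ee_rot: [-179.8, 24.7, -11.7]
force: [-0.7, 0.8, -2.0]
gripper_width: 17.9
gripper_force: 45.0
```

Run:
```python
from h import *
s=env.state();print(s['time_s'],s['ee_pos'],s['ee_rot'],s['force'])
t,r=tcp([547,203.5,SC[2]],0,0,(0,1),gx=80.5,gz=36.5);print(t,r,rel(t,r))
e=grab('scene','s7');d=grab('top','t7')
c=cv2.resize(d['image'][150:250,140:240],(400,400));f=cv2.resize(e['image'][160:260,260:360],(400,400))
cv2.imwrite('pics/p7.png',np.hstack([c,f]))
```

```text
13.8167 [620.73480727 188.2365384   82.55349565] [-179.83035651   24.66590535  -11.71863511] [-0.68628863  0.76185123 -1.95925118]
[617.9568203  188.76679847  20.28015205] [180.    25.   -11.73] 0.0234 0.0002 0.0578 -0.16 -0.33 0.01
```

View pics/p7.png

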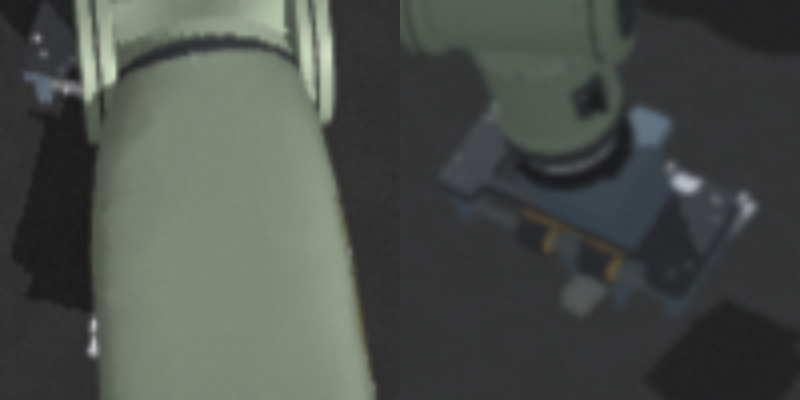

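The arm hides the scoop in both views. I'll lower it gently and watch the force.

Request:
{"api": "send_rows", "payload": {
  "targets": "0.002 0 0.008 0 0 0 0; 0.006 0 0.017 0 0 0 0; 0.011 0 0.028 0 0 0 0; 0.016 0 0.038 0 0 0 0; 0.02 0 0.047 0 0 0 0; 0.022 0 0.053 0 -0.3 0 0; 0.023 0 0.056 0 -0.3 0 0; 0.0235 0 0.058 0 -0.3 0 0; 0.0235 0 0.058 0 -0.3 0 0; 0.0235 0 0.058 0 -0.3 0 0; 0.0235 0 0.058 0 -0.3 0 0"
}}

```text
time_s: 14.83
ee_pos: [616.0, 189.9, 19.2]
ee_rot: [-179.9, 25.2, -11.7]
force: [-1.9, -0.4, 1.4]
gripper_width: 17.7
gripper_force: 45.0
```

Request:
{"api": "send_rows", "payload": {
  "targets": "0 0 0 0 0 0 0; 0 0 0 0 0 0 0; 0 0 0 0 0 0 0; 0 0 0 0 0 0 0"
}}

```text
time_s: 15.17
ee_pos: [616.0, 189.8, 19.1]
ee_rot: [-179.9, 25.2, -11.7]
force: [-2.0, -1.4, 4.0]
gripper_width: 17.9
gripper_force: 45.0
```

Request:
{"api": "send_rows", "payload": {
  "targets": "0 0 0 0 0 0 30; 0 0 0 0 0 0 60; 0 0 0 0 0 0 100; 0 0 0 0 0 0 100; 0 0 0 0 0 0 100; 0 0 0 0 0 0 100; 0 0 0 0 0 0 100; 0 0 0 0 0 0 100; 0 0 0 0 0 0 100; 0 0 0 0 0 0 100; 0 0 0 0 0 0 100"
}}

```text
time_s: 16.08
ee_pos: [616.1, 189.9, 18.7]
ee_rot: [-179.9, 25.2, -11.7]
force: [0.3, 0.8, -0.8]
gripper_width: 88.3
gripper_force: 0.0
```

Request:
{"api": "send_rows", "payload": {
  "targets": "0 0 -0.01 0 0 0 100; 0 0 -0.03 0 0 0 100; 0 0 -0.06 0 0 0 100; 0 0 -0.09 0 0 0 100; -0.02 0.02 -0.12 0 0 0 100; -0.05 0.05 -0.15 0 0 0 100; -0.07 0.09 -0.17 0 0 0 100; -0.08 0.13 -0.18 0 0 0 100; -0.08 0.17 -0.18 0 0 0 100; -0.08 0.20 -0.18 0 0 0 100; -0.08 0.20 -0.18 0 0 0 100; -0.08 0.20 -0.18 0 0 0 100"
}}

```text
time_s: 17.08
ee_pos: [579.5, -9.3, 216.6]
ee_rot: [-179.9, 25.1, -11.9]
force: [0.4, -0.5, 0.4]
gripper_width: 91.4
gripper_force: 0.0
```

Run:
```python
from h import *
s=env.state();print(s['time_s'],s['ee_pos'],s['force'],s['gripper_width'])
e=grab('scene','s8');d=grab('top','t8')
D=d['image'];c=cv2.resize(D[160:250,150:240],(300,300));b=cv2.resize(D[180:260,300:380],(300,300));f=cv2.resize(e['image'],(500,375));
top=np.hstack([np.vstack([c,b]),np.vstack([f,np.zeros((225,500,3),np.uint8)])]);
g=cv2.resize(e['image'][205:265,290:360],(262,225));top[375:600,300:562]=g
cv2.imwrite('pics/p8.png',top)
```

```text
17.0833 [579.54101357  -9.25405352 216.56047171] [ 0.44123275 -0.50019053  0.41881733] 91.4035164443788
```

View pics/p8.png

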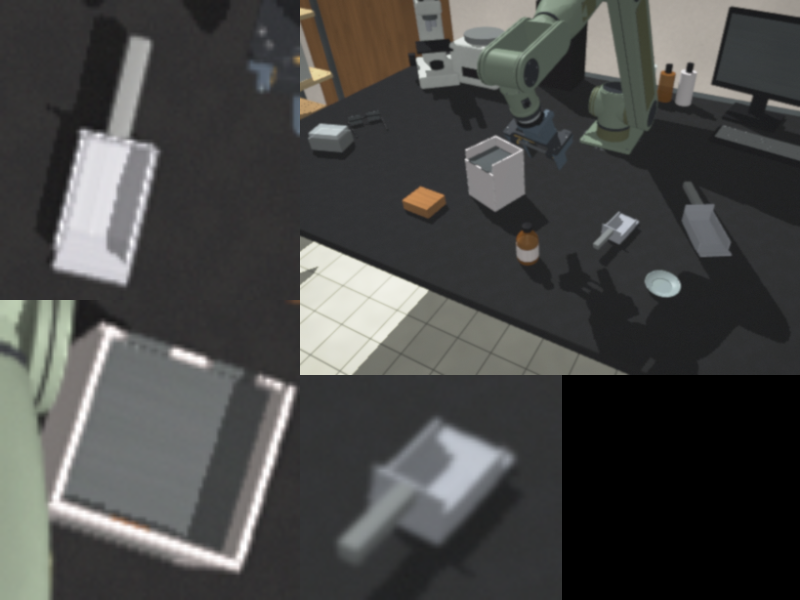

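The scoop stands empty and upright (crop at (105,200)). The flap is level with nothing on it, there are no stray vials, and the bystanders haven't moved. Handing in.

```bash
python3 -c "
from h import *
print(env.job_done())"
```

```text
the job is handed in; nothing more can be done
None
```

I handed in the job after about 17 s on the robot's clock; the hand-in returned no verdict. The scoop is empty and back upright on the bench, the flap looks shut, and the bystanders are in place. I could only glimpse one vial through the flap's edge gap, so "all three in the bin" rests on the empty scoop, the clear flap and no stray vials.

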